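# Slide a hot soldering block through the cooling box flap

### The arm

A 6-joint arm with a two-finger parallel gripper is mounted at the origin on the work surface. World frame = base frame: x ahead of the robot, y to its left, z up, the work surface at z = 0. Lengths are in m, angles in rad, forces in N, time in s.
With the tool pointing down it reaches from about 0.35 to 0.775 m from the base axis. Payload 5.5 kg.
Tool frame: the origin (TCP) lies at the very end of the fingers, on their centre line; the grasp point (between the pads) lies 19 mm behind it; z points along the fingers, y is the direction in which the jaws open and shut (so a half turn about z gives the same grasp; the last joint's range is limited). The gripper opens to 85 mm and grips with 20 to 120 N. Pads are 22 mm wide; open, the fingers measure 114 mm over their backs; the gripper's body (76 mm by 85 mm) begins 54 mm behind the grasp point. The pads swing forward as they close: fully open they stand 13 mm farther back than shut.
Start: joints at [1.115, 0.313, 0.046, 1.304, 0, 1.431], TCP at [0.179, 0.547, 0.231] pointing down, gripper open.
Joint ranges: [-2.76, 2.76], [-0.86, 1.69], [-1.03, 1.26], [-2.2, 2.34], [-1.47, 1.5], [-3.14, 3.14]. Speed limits (rad/s): [2.57, 2.57, 3.14, 3.14, 3.14, 3.14].

### API

Orientations are given as a unit quaternion [w, x, y, z].
In Python, from workcell import get_state, read_camera, hand_in, find_in, silhouettes gives the robot as it stands. The module is installed in compiled form; this text tells all that it offers.
- The arm moves only by the tool send_rows, never from a script. Its argument "deltas" is a list that holds one entry, the list of rows, each a list of 6 numbers: the shift along the world's x, y, z in cm, then the turn, a rotation vector about the world's x, y, z in degrees. In form: [[[dx, dy, dz, wx, wy, wz], ...]]. A call has 1 to 12 rows; each row is the pose to reach, as a shift and turn from the pose commanded when the call began; what a row does not reach only later rows make up. A row lasts 1/10 s, in which the tool goes at most 50 mm and 8.59 degrees, less where a joint would pass 70% of its speed; a pose out of reach is approached as far as the arm can. A call with a gripper value outside its range is refused whole. "jaw" is the opening, from -1 (shut) to 1 (fully open), so that 0 is half open, set as the call begins (left out, the last holds). The fingers move at their own pace and stop on an object; "force" is the grip in N (left out, the last holds). Time passes only in rows, so rows that repeat a pose let the fingers close. It gives the time, the measured TCP pose, the force and the opening at its end, in the units of the state.
- get_state(): the state, without advancing time (a new reading comes with each control period).
- read_camera(name): name is "side" or "top"; returns a dict with "img" (420x560x3 uint8, red, green, blue), "z_map" (420x560 float32, m along the optical axis (not along the pixel's ray), 0 where there is no reading), "vfov" (degrees; the focal length in pixels is half the picture's height over the tangent of half this angle, whatever the lens; pixels are square), "cx", "cy" (the principal point, pixels), "k1" (the pictures are not rectified: a ray, as slopes to the right and down, at radius r is drawn at 1 + k1 r^2 times it, then the intrinsics apply), "R" (3x3) and "t" (3): a world point X has camera coordinates R X + t. Camera axes: x right, y down, z forward; pixel columns grow to the right and rows downward; lengths in m; the calibration is good to about 2 mm. A picture is of the moment at which its call begins.
- hand_in(): hands the job in, once; it reports no verdict.
Trained networks look in a picture, given as the dict that the camera call returned (one of the last four; its "shot" number tells which), for a name from the list of things; names that differ only in an ending like _2 or _b are one class to them, and where a whole thing is asked for, a point or a joint stands for the part that bears it (a point fixed in the world has none). Each returns a list of dicts, best first, with "conf" (0 to 1); they miss things now and then, are a little off and sometimes report something else, mostly with a low value. They report only what shows in the picture. A call takes as long as a camera call. They do not tell look-alikes from the thing itself.
- find_in(picture, thing): "box" ([centre column, centre row, width, height] in pixels, round what is visible of it).
- silhouettes(picture, thing): "mask" (420x560 bool, what is visible of it) and "box" ([centre column, centre row, width, height] in pixels, round what is visible of it).
The state is a dict: "clock": time; "joint_pos": joint angles; "qvel": joint speeds; "tau": joint torques, N m; "tcp_pos": TCP position; "orientation": TCP orientation; "wrist_force": force on the tool from outside, world axes, zero at the start; "ft_torque": the same for the moment, N m; "finger_gap": finger opening in m.
Only numpy, scipy, OpenCV 4.12 (cv2) and the standard library are available. Lean on these libraries where they do the work, as an engineer would, in place of code of your own. Each camera call takes 0.05 s, during which the arm holds its last target.

### The job

The white soldering block is hot: with your fingertips push it along the plate, without picking it up or tipping it, in under the hanging flap of the low steel cooling box until it is completely inside and the flap has dropped shut behind it. Slide it steadily rather than shooting it in, take your fingers out again, and leave the jar, hammer and copper dish where they are.

Things in the scene. Friction and masses are not known exactly. Their poses are not given: they have to be found in the camera images.
- block: white square ceramic soldering block, 60 x 60 mm, 22 mm high, about 150 g, loose on the plate. Origin at the centre of its underside, x and y along its sides, z up. Its centre starts 85 to 115 mm in front of the flap, up to 40 mm to one side of the box's middle line and turned up to 0.4 rad relative to the box.
- box: low dark steel cooling box, fixed, mouth facing left (about +y). Origin on the bench, in the closed flap's plane, at mid-width of the mouth; x points level into the box (to the robot's right, turned up to 0.33 rad either way), z up. Mouth 124 mm wide, no sill. Box 130 mm wide outside, 65 mm high, roof a grille of bars; 3 mm side walls from x = -4 mm to the back wall at x = 158 mm.
- plate_front (a point): middle of the edge before the mouth, on the top face, of the aluminium plate under box and block: 340 mm long (170 mm before and behind the flap's plane), 300 mm wide, its top 3 mm above the bench. Nothing but the block stands on it before the mouth.
- hinge_rod (a point): middle of the 6 mm hinge rod across the top of the mouth, axis 60 mm above the bench. Fingers slanting down and into the box at about 45 degrees can reach in under it while the hand leans back outside, above the rod's height.
- flap (a joint): flap swing in rad: 0 = hanging shut, grows as it is pushed into the box, up to 1.4; cannot swing outwards. Falls shut by its weight; under 1 N opens it. Steel sheet 2 mm thick, 118 mm wide, 70 g; its lower edge is 42 mm below the rod's axis, 15 mm above the plate. It drops behind the block only once the block's rear is 24 mm or more beyond the shut flap's plane.
- flap_edge (a point): middle of the flap's lower edge (moves with the flap)
- jar: closed glass jar with a steel lid, 64 mm across, 95 mm high, standing behind the box, to its right as the robot sees it; bystander. Origin at the centre of its underside.
- hammer: small hammer, 240 mm long, about 26 mm high, lying on the bench to the left of the plate; bystander. Origin near its middle, its own x along the handle towards the head.
- dish: open copper dish, 76 mm across, 30 mm high, standing behind the box, nearer the robot than the jar; bystander. Origin at the centre of its underside.
Mind the look-alikes: they are no part of the job. What is shaped like the block but red is not meant.

How it is judged:
By the outcome, as a careful person would: the job done as asked, in the order asked, and still so for the second after the job is handed in, with the robot touching nothing.
It also fails if it takes over 45 s, if anything falls off the work surface, if the arm or the gripper's body presses on something with over 40 N, if the wrist force passes 120 N, or if a joint passes its speed limit or range.

## Working session

There is one attempt and no reset: what is moved stays moved. The work goes in short steps, Python scripts to look and compute and a tool call to move; the robot and the scene stay as the last step left them, time stands still between calls to the robot, and variables do not carry over. Pictures are saved under pics/ and viewed, and the job is handed in when it is done.

Besides the shell and the picture viewer there is one more tool, called after "Call:" as name([rows], argument=value, ...), one row to a line, values as JSON. send_rows: Moves the arm, as the interface text tells. Its arguments: {"type":"object","properties":{"deltas":{"type":"array","items":{"type":"array","items":{"type":"array","items":{"type":"number"}}}},"jaw":{"type":"number"},"force":{"type":"number"}},"required":["deltas"]}

```bash
mkdir -p pics; cat > h.py <<'E'
import numpy as np, cv2
from workcell import get_state, read_camera, hand_in, find_in, silhouettes
def f(p): return p["img"].shape[0]/2/np.tan(np.radians(p["vfov"])/2)
def rays(p,uv):
    uv=np.atleast_2d(uv).astype(float); F=f(p)
    K=np.array([[F,0,p["cx"]],[0,F,p["cy"]],[0,0,1]])
    d=np.array([p["k1"],0,0,0,0.])
    return cv2.undistortPoints(uv[:,None,:],K,d)[:,0]
def onz(p,uv,z):
    s=rays(p,uv); d=np.c_[s,np.ones(len(s))]@p["R"]; c=-p["R"].T@p["t"]
    return c+d*((z-c[2])/d[:,2])[:,None]
def cloud(p):
    v,u=np.nonzero(p["z_map"]>0); z=p["z_map"][v,u]
    s=rays(p,np.c_[u,v]); X=np.c_[s*z[:,None],z]
    return (X-p["t"])@p["R"],u,v
def proj(p,X):
    F=f(p);K=np.array([[F,0,p["cx"]],[0,F,p["cy"]],[0,0,1]])
    return cv2.projectPoints(np.atleast_2d(X).astype(float),cv2.Rodrigues(p["R"])[0],p["t"],K,np.array([p["k1"],0,0,0,0.]))[0][:,0]
def save(p,n): cv2.imwrite("pics/"+n,p["img"][:,:,::-1])
E
python3 - <<'E'
from h import *
for c in ["top","side"]:
    p=read_camera(c); save(p,c+"0.png")
    print(c,"cam",-p["R"].T@p["t"],p["R"][2])
    for n in ["block","box","flap","jar","hammer","dish"]:
        print(n,[(np.round(d["box"]),round(d["conf"],2)) for d in find_in(p,n)][:3])
print(get_state())
E
```

```text
top cam [0.32513239 0.06638274 1.28678449] [ 0.19912613  0.01267632 -0.97989188]
block [(array([254., 144.,  31.,  26.]), 0.81), (array([284., 304.,  25.,  22.]), 0.81), (array([326., 126.,  27.,  22.]), 0.68)]
box [(array([346., 215., 131., 107.]), 0.57)]
flap [(array([346., 212.,   6.,  32.]), 0.54)]
jar [(array([427., 186.,  35.,  31.]), 0.66)]
hammer [(array([213., 210.,  36.,  87.]), 0.69)]
dish [(array([430., 242.,  26.,  26.]), 0.84)]
side cam [ 0.12514725 -0.86710537  0.65964606] [ 0.38422249  0.78722419 -0.48233926]
block [(array([190., 258.,  31.,  33.]), 0.97), (array([338., 202.,  28.,  20.]), 0.9), (array([306., 237.,  38.,  27.]), 0.63)]
box [(array([317., 281., 178., 120.]), 0.73)]
flap [(array([319., 254.,  44.,  29.]), 0.9)]
jar [(array([417., 304.,  38.,  60.]), 0.87)]
hammer [(array([259., 195.,  86.,  34.]), 0.55), (array([320., 254.,  37.,  26.]), 0.44)]
dish [(array([342., 342.,  45.,  30.]), 0.74)]
{'clock': 0.7, 'joint_pos': array([ 1.11536993e+00,  3.13143301e-01,  4.60803344e-02,  1.30361347e+00,
       -1.64548731e-05,  1.43121209e+00]), 'qvel': array([-4.66223448e-04, -1.46193830e-04,  5.23628955e-04,  3.90656496e-05,
        1.68254921e-03, -1.52628074e-03]), 'tau': array([-8.57762388e-04, -4.80287361e+01,  2.98751271e+01, -2.60070046e-04,
       -3.07097926e-04,  1.33143578e-05]), 'tcp_pos': array([0.17862104, 0.54657832, 0.23134741]), 'orientation': array([2.54382706e-05, 1.57265495e-01, 9.87556358e-01, 5.49006202e-05]), 'wrist_force': array([-0.02305079, -0.49739919, -0.53539793]), 'ft_torque': array([ 0.05088701,  0.02771723, -0.03518018]), 'finger_gap': 0.08558256653348466}
```

View pics/top0.png

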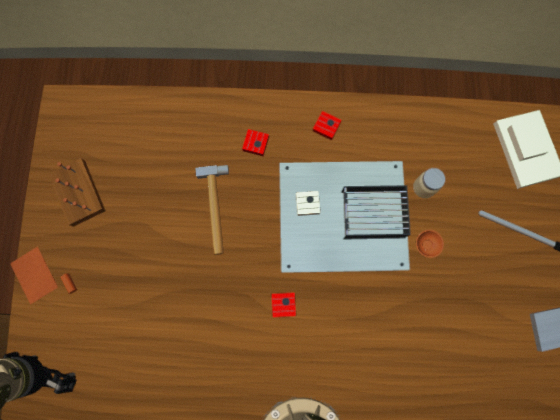

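View pics/side0.png

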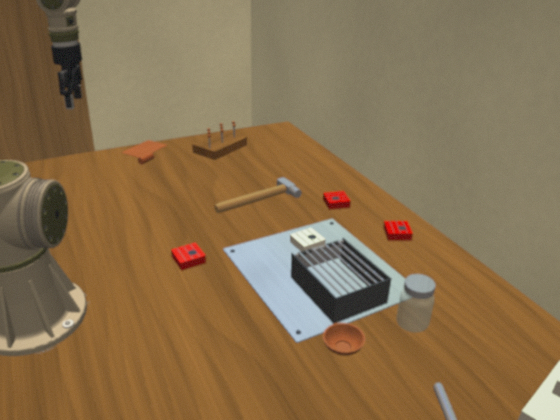

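```bash
python3 - <<'E'
from h import *
p=read_camera("top"); im=p["img"][90:330,180:480]; cv2.imwrite("pics/topc.png",cv2.resize(im,None,fx=2.5,fy=2.5,interpolation=cv2.INTER_CUBIC)[:,:,::-1])
X,u,v=cloud(p)
for d in silhouettes(p,"block")[:4]:
    m=d["mask"][v,u]; q=X[m]; hsv=p["img"][d["mask"]].mean(0); print(np.round(d["box"]),d["conf"],np.median(q,0).round(4),hsv.round())
E
```

```text
[255. 140.  26.  27.] 0.89 [0.7755 0.1558 0.0211] [185.  23.  17.]
[311. 202.  25.  25.] 0.88 [0.6096 0.0078 0.024 ] [202. 210. 196.]
[326. 125.  26.  26.] 0.88 [ 0.8352 -0.0365  0.0215] [192.  22.  17.]
[285. 304.  24.  23.] 0.76 [0.3416 0.0611 0.0217] [201.  29.  23.]
```

Candidates: the white block at top (308,203), and red look-alikes at (256,142), (327,125) and (284,304). I choose the white one on the plate; here is the close crop.

View pics/topc.png

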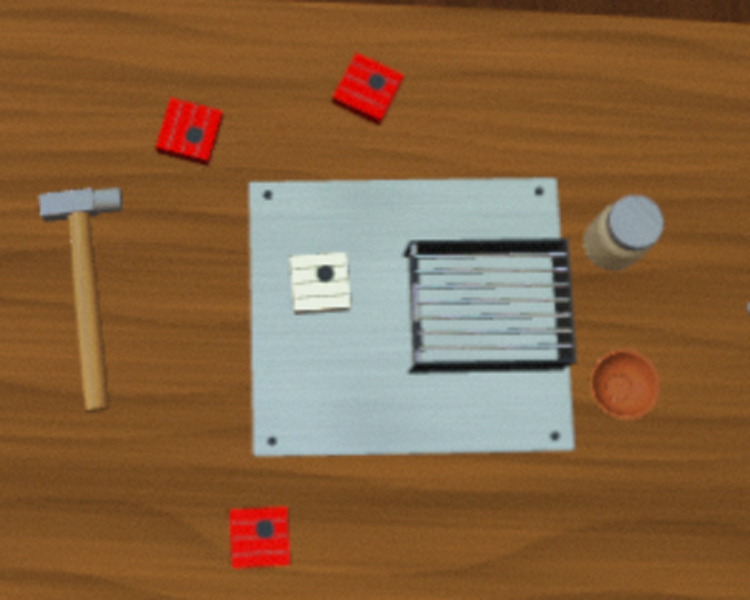

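```bash
python3 - <<'E'
from h import *
p=read_camera("top"); X,u,v=cloud(p)
im=p["img"].astype(int)
# plate: bright bluish, z approx 3mm
hsv=cv2.cvtColor(p["img"],cv2.COLOR_RGB2HSV)
for (c,r) in [(295,240),(308,196),(250,200),(350,190),(380,210)]: print((c,r),im[r,c],hsv[r,c])
plate=((im[:,:,2]>im[:,:,0]+5)&(im[:,:,1]>120)).astype(np.uint8); plate[:, :270]=0; plate[:,418:]=0;plate[:150]=0;plate[280:]=0
n,l,s,_=cv2.connectedComponentsWithStats(plate); print(s[:5])
cs,_=cv2.findContours(plate,cv2.RETR_EXTERNAL,cv2.CHAIN_APPROX_NONE)
c=max(cs,key=len); W=onz(p,c[:,0],0.003)[:,:2]
r=cv2.minAreaRect((W*1000).astype(np.float32)); print("plate",r, cv2.boxPoints(r))
# white block: sat low, bright in region
w=((hsv[:,:,1]<40)&(hsv[:,:,2]>180)).astype(np.uint8); w[:,:290]=0;w[:,330:]=0;w[:180]=0;w[225:]=0
cs,_=cv2.findContours(w,cv2.RETR_EXTERNAL,cv2.CHAIN_APPROX_NONE); c=max(cs,key=cv2.contourArea)
W=onz(p,c[:,0],0.025)[:,:2]; r=cv2.minAreaRect((W*1000).astype(np.float32)); print("block",r,cv2.boxPoints(r),len(c))
# box points from depth, z 45..70 near
m=(X[:,2]>0.055)&(X[:,2]<0.075)&(abs(X[:,0]-.58)<.13)&(X[:,1]<0)&(X[:,1]>-.3)&(u<412)
q=X[m]; r=cv2.minAreaRect((q[:,:2]*1000).astype(np.float32)); print("box",r,cv2.boxPoints(r),len(q))
for n in ["jar","dish","hammer"]:
    d=silhouettes(p,n)[0]; q=X[d["mask"][v,u]]; print(n,q.min(0).round(3),q.max(0).round(3))
E
```

```text
(295, 240) [171 194 198] [ 94  35 198]
(308, 196) [140 149 136] [ 51  22 149]
(250, 200) [128  83  38] [ 15 179 128]
(350, 190) [16 16 16] [ 0  0 16]
(380, 210) [145 157 156] [ 88  19 157]
[[     0      0    560    420 223378]
 [   280    162    129    110  11809]
 [   384    191      1      1      1]
 [   399    191      7      1      7]
 [   402    197      5      1      5]]
plate ((585.9501953125, -90.56634521484375), (298.42962646484375, 339.6201171875), 3.0812013149261475) [[ 427.8236    70.97775]
 [ 446.0786  -268.1514 ]
 [ 744.0768  -252.11044]
 [ 725.8218    87.01871]]
block ((613.6865234375, 3.093097686767578), (120.1087875366211, 104.58319854736328), 2.1399598121643066) [[551.72144   53.10576 ]
 [555.6266   -51.404503]
 [675.6516   -46.919563]
 [671.74646   57.5907  ]] 166
box ((590.7631225585938, -169.0828094482422), (132.38827514648438, 167.13404846191406), 3.3613011837005615) [[ 519.78314  -89.54066]
 [ 529.5826  -256.38718]
 [ 661.7431  -248.62497]
 [ 651.94366  -81.77844]] 1089
jar [ 0.642 -0.337 -0.004] [ 0.726 -0.277  0.101]
dish [ 0.479 -0.363 -0.006] [ 0.555 -0.278  0.034]
hammer [ 0.465  0.226 -0.009] [0.708 0.313 0.031]
```

```bash
cat >> h.py <<'E'
a=np.array([0.0537,-0.9986]); b=np.array([0.9986,0.0537]) # box x, box y(=left of x): 
O=np.array([0.586,-0.0906])
def tobox(W): W=np.atleast_2d(W)[:,:2]-O; return np.c_[W@a, W@b]
def block(p,show=None):
    L=cv2.cvtColor(p["img"],cv2.COLOR_RGB2LAB).astype(int)
    best=None
    for d in silhouettes(p,"block"):
        if p["img"][d["mask"]].astype(int)[:,1].mean()>100:
            m=d["mask"].astype(np.uint8); 
            # grow & keep non-bluish
            g=cv2.dilate(m,np.ones((3,3),np.uint8))
            k=((L[:,:,2]>=128)&(g>0)).astype(np.uint8)
            k=cv2.morphologyEx(k,cv2.MORPH_CLOSE,np.ones((5,5),np.uint8))
            print("conf",round(d["conf"],2),d["box"],m.sum(),k.sum())
            for nm,mm in (("net",m),("col",k)):
                c=max(cv2.findContours(mm,cv2.RETR_EXTERNAL,cv2.CHAIN_APPROX_NONE)[0],key=len)
                W=onz(p,c[:,0],0.025)[:,:2]; r=cv2.minAreaRect((W*1000).astype(np.float32))
                print(nm,"world c",np.round(r[0],1),"size",np.round(r[1],1),"ang",round(r[2],1),"box xy",(tobox(np.array(r[0])/1000)*1000).round(1))
E
python3 - <<'E'
from h import *
p=read_camera("top"); block(p)
im=p["img"][180:225,290:330]; cv2.imwrite("pics/bl.png",cv2.resize(im,None,fx=12,fy=12,interpolation=cv2.INTER_NEAREST)[:,:,::-1])
p=read_camera("side"); block(p)
im=p["img"][210:330,220:420]; cv2.imwrite("pics/sb.png",cv2.resize(im,None,fx=4,fy=4,interpolation=cv2.INTER_CUBIC)[:,:,::-1])
E
```

```text
conf 0.63 [310.0, 201.6, 23.3, 25.1] 511 591
net world c [610.5   8.2] size [62.9 60.6] ang 6.9 box xy [[-97.4  29.7]]
col world c [611.4   9.2] size [66.5 64.8] ang 7.2 box xy [[-98.3  30.7]]
conf 0.42 [427.6, 184.1, 31.9, 29.3] 653 451
net world c [ 678.8 -316.7] size [62.7 93.8] ang 46.2 box xy [[230.8  80.5]]
col world c [ 678.8 -316.7] size [ 70.3 102. ] ang 46.2 box xy [[230.8  80.6]]
conf 0.56 [306.5, 240.2, 33.7, 28.9] 554 634
net world c [604.4  -6.9] size [75.9 77.3] ang 6.6 box xy [[-82.6  22.9]]
col world c [607.6  -5.6] size [78.8 87.6] ang 3.1 box xy [[-83.8  26.1]]
```

View pics/bl.png

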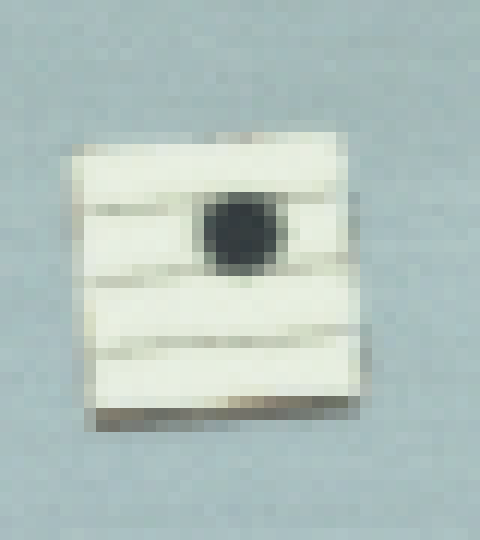

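View pics/sb.png

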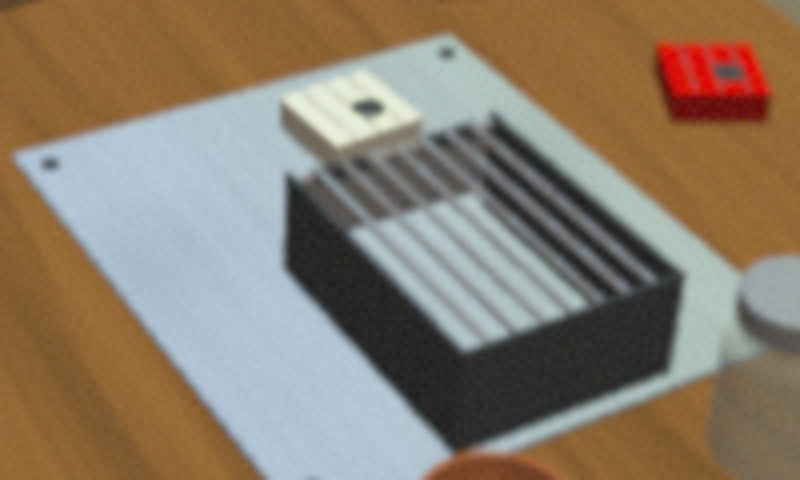

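```bash
python3 - <<'E'
from h import *
p=read_camera("top")
c=np.array([[75,148],[347,132],[358,400],[90,412]])/12-.5+[290,180]
W=onz(p,c,.025)[:,:2]; B=tobox(W)*1000
print((W*1000).round(1)); print(B.round(1),B.mean(0),W.mean(0)); e=np.roll(B,-1,0)-B; print(np.linalg.norm(e,axis=1),np.degrees(np.arctan2(e[:,1],e[:,0])))
# check corners of the plate & box drawn
im=cv2.resize(p["img"][150:290,270:430],None,fx=5,fy=4.2,interpolation=cv2.INTER_CUBIC)[:,:,::-1].copy()
def dr(bx,by,z,col):
    X=np.r_[O+a*bx+b*by,z]; q=proj(p,X)[0]; cv2.circle(im,(int((q[0]+.5-270)*5),int((q[1]+.5-150)*4.2)),3,col,-1)
for s in (-1,1):
    for x in(-.17,.17): dr(x,.15*s,.003,(0,0,255))
    for x in (-.004,.158): dr(x,.065*s,.065,(0,255,0))
    dr(0,.062*s,.06,(255,0,255))
cv2.imwrite("pics/ov.png",im)
E
```

```text
[[639.3  41. ]
 [645.5 -19.2]
 [584.8 -23.2]
 [579.7  35.7]]
[[-128.6   60.3]
 [ -68.1   63.2]
 [ -67.4    2.4]
 [-126.4    0.5]] [-97.61066544  31.61122067] [0.61232302 0.00856304]
[60.60569851 60.79071804 59.09353531 59.85021123] [   2.74995403  -89.34441204 -178.12659948   92.07737827]
```

View pics/ov.png

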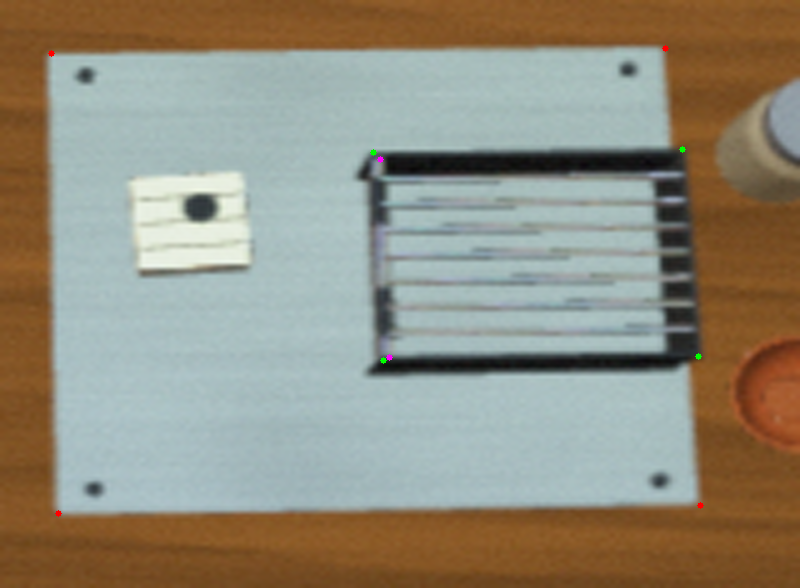

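Call:
send_rows([
  [[3.2, -3.4, 0, 0, 0, 2], [6.4, -6.8, 0, 0, 0, 4], [9.6, -10.2, 0, 0, 0, 6], [12.8, -13.6, 0, 0, 0, 8], [16, -17, 0, 0, 0, 10], [19.2, -20.4, 0, 0, 0, 12], [22.4, -23.8, 0, 0, 0, 14], [25.6, -27.2, 0, 0, 0, 16], [28.8, -30.6, 0, 0, 0, 18], [32, -34, 0, 0, 0, 20], [35.2, -37.4, 0, 0, 0, 21.2], [38.4, -40.8, 0, 0, 0, 21.2]],
], jaw=-0.6)

```text
clock: 2.45
tcp_pos: [0.5638, 0.137, 0.2315]
orientation: [0.0, -0.027, 1.0, 0.0]
wrist_force: [0.3, -0.2, -0.1]
finger_gap: 0.0169
```

Call:
send_rows([
  [[3.2, -3.2, 0, 0, 0, 0], [6.4, -6.4, 0, 0, 0, 0], [9.6, -9.6, -1, 0, 0, 0], [12.6, -12.8, -4, 0, 0, 0], [12.6, -12.9, -8, 0, 0, 0], [12.6, -12.9, -10, 0, 0, 0], [12.6, -12.9, -10, 0, 0, 0], [12.6, -12.9, -10, 0, 0, 0]],
])

```text
clock: 3.25
tcp_pos: [0.6885, 0.0097, 0.1316]
orientation: [-0.0, -0.027, 1.0, 0.0]
wrist_force: [-0.3, -0.6, -0.0]
finger_gap: 0.0168
```

```bash
python3 - <<'E'
from h import *
s=get_state(); print({k:np.round(v,4) for k,v in s.items()})
for c in ("top","side"):
    p=read_camera(c); save(p,c+"1.png"); q=proj(p,s["tcp_pos"])[0]; print(c,q)
    x,y=int(q[0]),int(q[1]); im=p["img"][max(0,y-50):y+70,max(0,x-70):x+90]; cv2.imwrite("pics/%s1c.png"%c,cv2.resize(im,None,fx=5,fy=5,interpolation=cv2.INTER_CUBIC)[:,:,::-1])
E
```

```text
{'clock': np.float64(3.25), 'joint_pos': array([-1.0240e-01,  5.7550e-01,  2.0630e-01,  1.2021e+00,  1.0000e-04,
       -1.5670e-01]), 'qvel': array([ 0.009 , -0.0293,  0.0347,  0.0014,  0.0003, -0.0007]), 'tau': array([-4.06500e-01, -5.88829e+01,  2.78222e+01, -1.72000e-02,
       -1.45000e-02, -0.00000e+00]), 'tcp_pos': array([0.6885, 0.0097, 0.1316]), 'orientation': array([-3.000e-04, -2.710e-02,  9.996e-01,  1.000e-04]), 'wrist_force': array([-0.3062, -0.644 , -0.0437]), 'ft_torque': array([-0.0193, -0.0053,  0.012 ]), 'finger_gap': np.float64(0.0168)}
top [310.34244019 162.66531804]
side [337.23287407 188.26212915]
```

View pics/side1c.png

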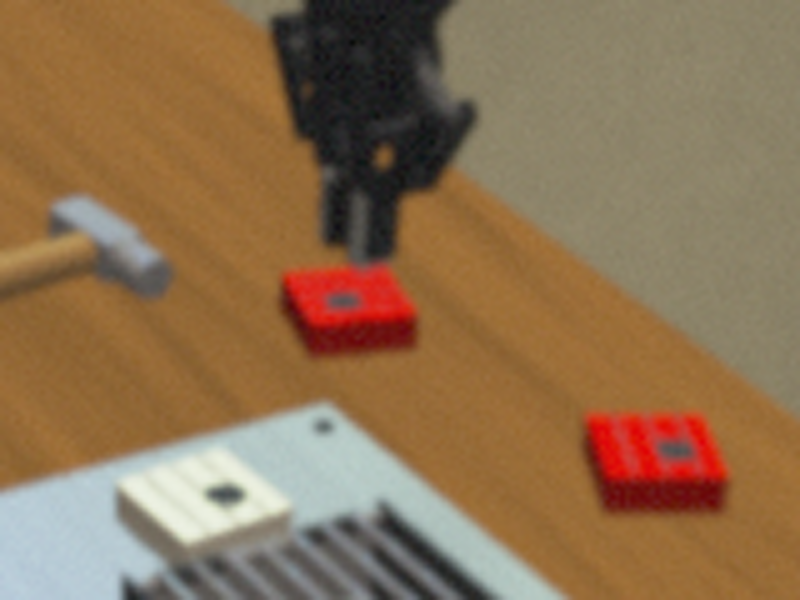

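Call:
send_rows([
  [[0, 0.3, -4, 0, 0, 0], [0, 0.3, -8, 0, 0, 0], [0, 0.3, -11, 0, 0, 0], [0, 0.3, -12, 0, 0, 0], [0, 0.3, -12, 0, 0, 0]],
])

```text
clock: 3.85
tcp_pos: [0.6884, 0.013, 0.0114]
orientation: [-0.0, -0.027, 1.0, 0.0]
wrist_force: [-0.5, 0.4, 1.0]
finger_gap: 0.0172
```

Call:
send_rows([
  [[-0.5, -0.03, 0, 0, 0, 0], [-1, -0.05, 0, 0, 0, 0], [-1.5, -0.08, 0, 0, 0, 0], [-2, -0.11, 0, 0, 0, 0], [-2.5, -0.13, 0, 0, 0, 0], [-3, -0.16, 0, 0, 0, 0], [-3.5, -0.19, 0, 0, 0, 0], [-4, -0.21, 0, 0, 0, 0], [-4.5, -0.24, 0, 0, 0, 0], [-5, -0.27, 0, 0, 0, 0], [-5, -0.27, 0, 0, 0, 0]],
])

```text
clock: 4.95
tcp_pos: [0.6377, 0.0099, 0.0113]
orientation: [-0.0, -0.027, 1.0, 0.0]
wrist_force: [-0.1, -0.3, -0.2]
finger_gap: 0.0172
```

```bash
cat > look.py <<'E'
import sys
from h import *
n=sys.argv[1]
s=get_state(); print(s["clock"],s["tcp_pos"].round(4),s["wrist_force"].round(2),"box",(tobox(s["tcp_pos"])*1000).round(1),s["orientation"].round(3),s["joint_pos"].round(2))
ims=[]
for c in ("top","side"):
    p=read_camera(c)
    q=proj(p,np.r_[O+a*(-.03),.02])[0]; x,y=int(q[0]),int(q[1]); im=p["img"][y-60:y+60,x-50:x+50]; ims.append(cv2.resize(im,(400,480),interpolation=cv2.INTER_CUBIC)[:,:,::-1])
    print(c,"crop origin",x-50,y-60)
    try: block(p)
    except Exception as e: print(e)
cv2.imwrite("pics/%s.png"%n,np.hstack(ims))
E
python3 look.py l1
```

```text
4.95 [0.6377 0.0099 0.0113] [-0.15 -0.32 -0.24] box [[-97.6  57. ]] [-0.    -0.027  1.     0.   ] [-0.11  0.57 -0.11  0.88  0.   -0.16]
top crop origin 283 153
side crop origin 259 195
```

View pics/l1.png

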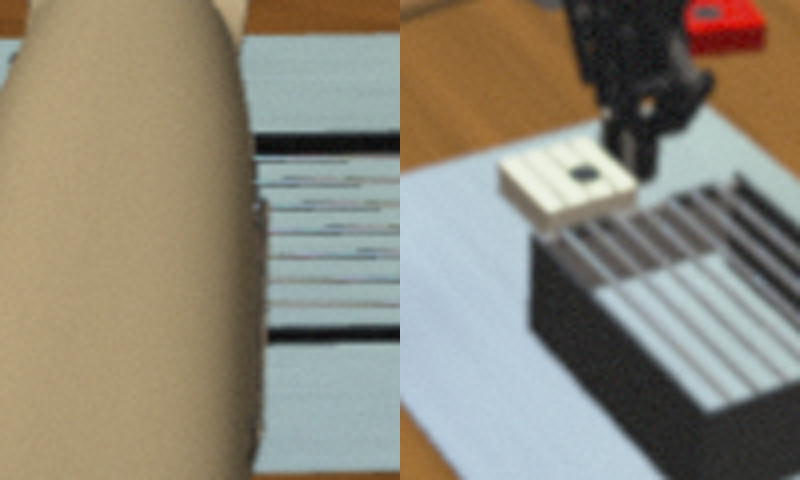

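```bash
python3 - <<'E'
from h import *
p=read_camera("side")
im=p["img"][215:275,270:340]; cv2.imwrite("pics/sb2.png",cv2.resize(im,None,fx=11,fy=10,interpolation=cv2.INTER_CUBIC)[:,:,::-1])
E
```

```text
(no output)
```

View pics/sb2.png

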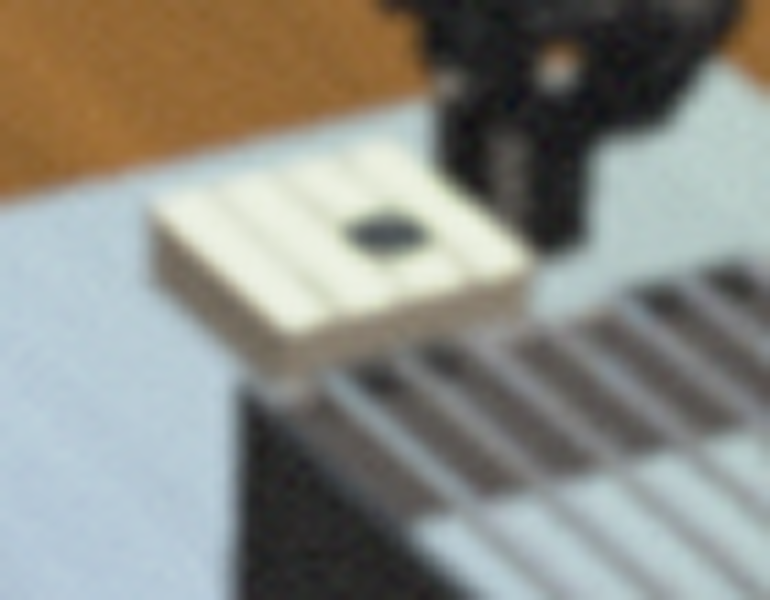

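```bash
python3 - <<'E'
from h import *
p=read_camera("side")
c=np.array([[150,210],[380,138],[530,265],[290,332]])/[11,10]-.5+[270,215]
W=onz(p,c,.025)[:,:2]; B=tobox(W)*1000
print(B.round(1),B.mean(0)); e=np.roll(B,-1,0)-B; print(np.linalg.norm(e,axis=1),np.degrees(np.arctan2(e[:,1],e[:,0])))
E
```

```text
[[-120.9  -16.1]
 [-126.4   43.3]
 [ -64.7   43. ]
 [ -63.5  -14.9]] [-93.83993101  13.81845228]
[59.64620651 61.69802019 57.98002181 57.36232641] [  95.28755878   -0.22524565  -88.86421005 -178.82007268]
```

Call:
send_rows([
  [[-0.5, -0.03, 0, 0, 0, 0], [-1, -0.05, 0, 0, 0, 0], [-1.4, -0.08, 0, 0, 0, 0], [-1.4, -0.08, 0, 0, 0, 0], [-0.4, 0, 0, 0, 0, 0], [1.6, 0, 0, 0, 0, 0], [1.8, 0, 4, 0, 0, 0], [1.8, 0, 9, 0, 0, 0], [1.8, 0, 14, 0, 0, 0], [1.8, 2.5, 17, 0, 0, -8], [1, 6, 17, 0, 0, -16], [0, 10, 17, 0, 0, -24]],
])

```text
clock: 6.45
tcp_pos: [0.6406, 0.1101, 0.1834]
orientation: [0.002, 0.185, 0.983, 0.001]
wrist_force: [-0.3, 0.7, 0.3]
finger_gap: 0.0169
```

Call:
send_rows([
  [[-0.8, 0.2, 0, 0, 0, -8], [-1.6, 0.4, 0, 0, 0, -16], [-2.4, 0.6, 0, 0, 0, -24], [-3.2, 0.8, 0, 0, 0, -32], [-4, 1, 0, 0, 0, -40], [-4.8, 1, 0, 0, 0, -48], [-5.6, 1, 0, 0, 0, -56], [-6.1, 1, 0, 0, 0, -64], [-6.1, 1, 0, 0, 0, -66], [-6.1, 1, 0, 0, 0, -66]],
])

```text
clock: 7.45
tcp_pos: [0.5782, 0.1201, 0.1816]
orientation: [0.0, 0.688, 0.726, 0.0]
wrist_force: [-1.0, -1.2, -0.2]
finger_gap: 0.017
```

```bash
python3 look.py l2
```

```text
7.45 [0.5782 0.1201 0.1816] [-0.97 -1.23 -0.23] box [[-210.8    3.5]] [0.    0.688 0.726 0.   ] [ 0.07  0.36 -0.01  1.2   0.    1.59]
top crop origin 283 153
conf 0.92 [309.0, 213.1, 24.3, 23.1] 552 597
net world c [579.1   9.3] size [61.9 63.1] ang 2.4 box xy [[-100.2   -1.5]]
col world c [580.5   9.1] size [64.6 63.8] ang 2.3 box xy [[-99.9  -0.1]]
side crop origin 259 195
conf 0.95 [293.6, 243.4, 33.5, 28.9] 524 603
net world c [571.4  -9.2] size [71.4 76.7] ang 1.7 box xy [[-82.1 -10.2]]
col world c [575.7  -8.3] size [74.6 83.8] ang 4.2 box xy [[-82.8  -5.9]]
```

View pics/l2.png

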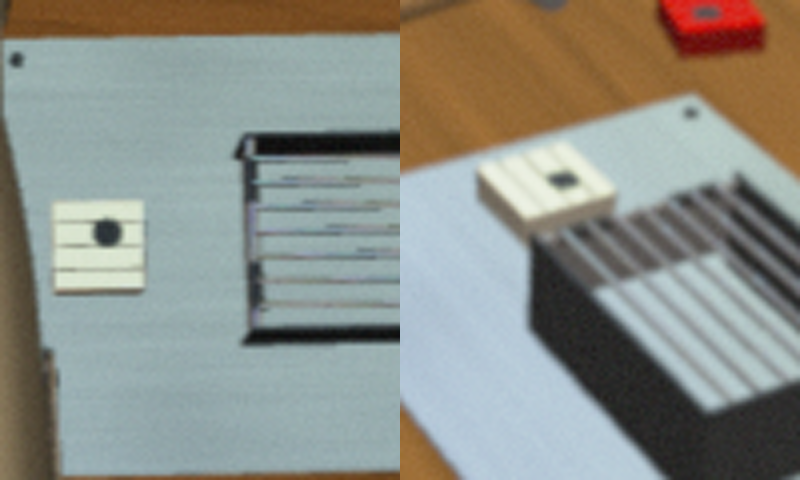

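Call:
send_rows([
  [[0, 0, 0, -7.5, -0.4, 0], [0, 0, 0, -15, -0.8, 0], [0, 0, 0, -22.5, -1.2, 0], [0, 0, 0, -30, -1.6, 0], [0, 0, 0, -37.5, -2, 0], [0, 0, 0, -44.9, -2.4, 0], [0, 0, 0, -44.9, -2.4, 0], [0, 0, 0, -44.9, -2.4, 0]],
])

```text
clock: 8.45
tcp_pos: [0.5776, 0.1206, 0.18]
orientation: [0.276, 0.635, 0.672, -0.263]
wrist_force: [-0.1, 0.5, 0.7]
finger_gap: 0.0171
```

```bash
python3 look.py l3
```

```text
8.45 [0.5776 0.1206 0.18  ] [-0.12  0.46  0.71] box [[-211.4    3. ]] [ 0.276  0.635  0.672 -0.263] [ 0.41  0.63  0.18  1.46 -0.72  2.05]
top crop origin 283 153
conf 0.81 [308.2, 212.9, 21.6, 21.7] 545 591
net world c [579.2   8.1] size [61.9 60.5] ang 2.4 box xy [[-98.9  -1.5]]
col world c [580.5   9.3] size [64.6 63.5] ang 2.3 box xy [[-100.    -0.1]]
side crop origin 259 195
conf 0.87 [294.6, 244.8, 36.1, 27.7] 532 618
net world c [573.3  -8.7] size [72.5 75. ] ang 2.3 box xy [[-82.5  -8.3]]
col world c [576.   -8.3] size [75.7 84.1] ang 2.4 box xy [[-82.8  -5.6]]
```

Call:
send_rows([
  [[-0.1, -1, -3, 0, 0, 0], [-0.1, -2, -6, 0, 0, 0], [-0.1, -3, -9, 0, 0, 0], [-0.1, -4.1, -12, 0, 0, 0], [-0.1, -4.1, -14, 0, 0, 0], [-0.1, -4.1, -15.5, 0, 0, 0], [-0.1, -4.1, -16.4, 0, 0, 0], [-0.1, -4.1, -16.4, 0, 0, 0]],
])

```text
clock: 9.45
tcp_pos: [0.5765, 0.0786, 0.0171]
orientation: [0.277, 0.636, 0.671, -0.263]
wrist_force: [-0.9, -0.4, 0.5]
finger_gap: 0.0169
```

```bash
python3 look.py l4; python3 - <<'E'
from h import *
p=read_camera("side"); s=get_state(); print(proj(p,s["tcp_pos"]))
im=p["img"][180:280,240:340]; cv2.imwrite("pics/l4s.png",cv2.resize(im,None,fx=6,fy=6,interpolation=cv2.INTER_CUBIC)[:,:,::-1])
E
```

```text
9.45 [0.5765 0.0786 0.0171] [-0.93 -0.39  0.48] box [[-169.5   -0.4]] [ 0.277  0.636  0.671 -0.263] [ 0.35  0.73 -0.07  1.05 -0.74  1.98]
top crop origin 283 153
conf 0.64 [309.2, 213.3, 18.8, 24.4] 546 588
net world c [579.2   8.1] size [61.9 60.6] ang 2.3 box xy [[-98.9  -1.5]]
col world c [580.5   9.3] size [64.6 63.6] ang 2.3 box xy [[-100.    -0.1]]
side crop origin 259 195
conf 0.85 [295.9, 245.0, 36.2, 32.0] 568 634
net world c [574.5  -8.3] size [76.2 75.2] ang 4.3 box xy [[-82.8  -7.1]]
col world c [576.8  -7.9] size [76.9 84.4] ang 4.2 box xy [[-83.1  -4.8]]
[[279.39483436 226.30182534]]
```

View pics/l4s.png

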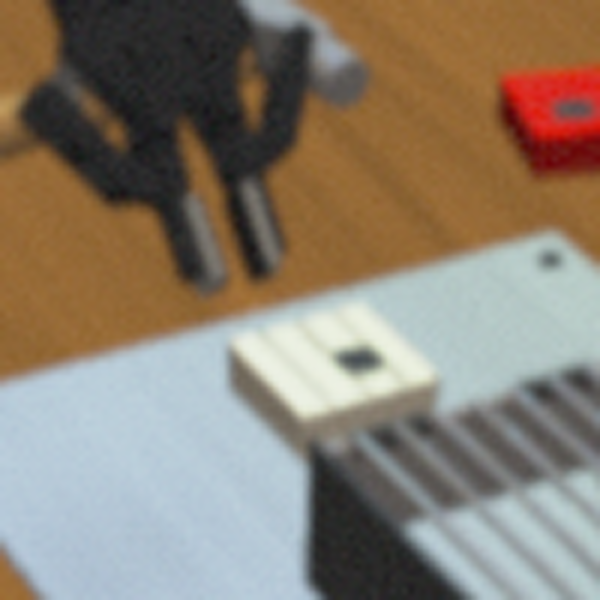

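View pics/l4.png

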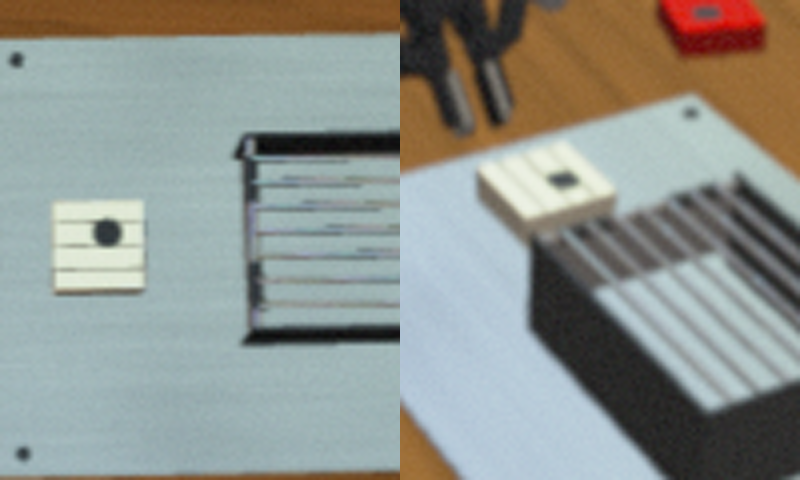

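Call:
send_rows([
  [[0, 0, -0.45, 0, 0, 0], [0.03, -0.6, -0.45, 0, 0, 0], [0.06, -1.2, -0.45, 0, 0, 0], [0.1, -1.8, -0.45, 0, 0, 0], [0.12, -2.2, -0.45, 0, 0, 0], [0.14, -2.6, -0.45, 0, 0, 0], [0.16, -3, -0.45, 0, 0, 0], [0.18, -3.4, -0.45, 0, 0, 0], [0.21, -3.9, -0.45, 0, 0, 0], [0.24, -4.4, -0.45, 0, 0, 0], [0.27, -4.9, -0.45, 0, 0, 0], [0.29, -5.4, -0.45, 0, 0, 0]],
])

```text
clock: 10.9
tcp_pos: [0.5796, 0.0246, 0.0128]
orientation: [0.277, 0.635, 0.671, -0.263]
wrist_force: [-0.0, 1.9, -0.1]
finger_gap: 0.0173
```

```bash
python3 look.py l5
```

```text
10.9 [0.5796 0.0246 0.0128] [-0.01  1.93 -0.1 ] box [[-115.3   -0.3]] [ 0.277  0.635  0.671 -0.263] [ 0.26  0.68 -0.17  0.92 -0.76  1.86]
top crop origin 283 153
conf 0.57 [314.0, 212.6, 20.6, 23.8] 545 585
net world c [579.9  -9.4] size [62.3 58.4] ang 1.8 box xy [[-81.4  -1.7]]
col world c [581.2  -8. ] size [65.  61.1] ang 1.9 box xy [[-82.7  -0.4]]
side crop origin 259 195
conf 0.59 [297.4, 246.9, 33.8, 29.9] 447 527
net world c [573.7 -17.3] size [74.6 62.2] ang 5.6 box xy [[-73.8  -8.4]]
col world c [577.2 -16.2] size [76.4 68.6] ang 3.5 box xy [[-74.8  -4.7]]
```

View pics/l5.png

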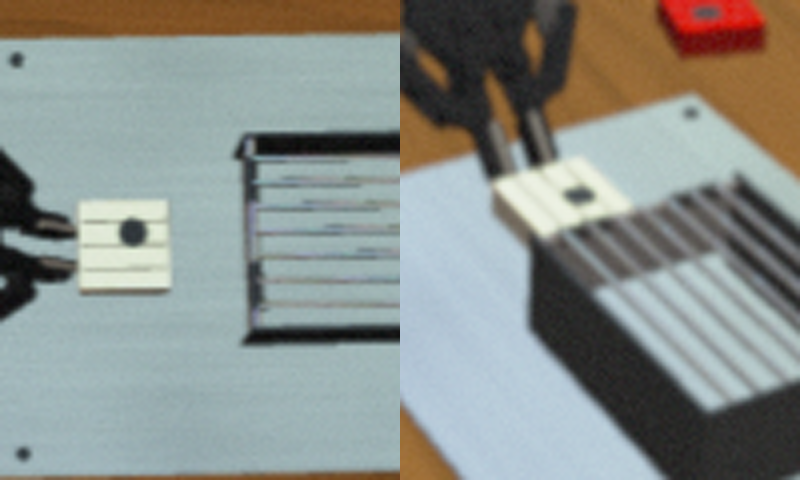

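Call:
send_rows([
  [[0.03, -0.5, 0, 0, 0, 0], [0.05, -1, 0, 0, 0, 0], [0.08, -1.5, 0, 0, 0, 0], [0.11, -2, 0, 0, 0, 0], [0.13, -2.5, 0, 0, 0, 0], [0.16, -3, 0, 0, 0, 0], [0.19, -3.5, 0, 0, 0, 0], [0.21, -4, 0, 0, 0, 0], [0.24, -4.5, 0, 0, 0, 0], [0.27, -5, 0, 0, 0, 0], [0.3, -5.5, 0, 0, 0, 0], [0.32, -6, 0, 0, 0, 0]],
])

```text
clock: 12.3
tcp_pos: [0.5828, -0.0355, 0.0128]
orientation: [0.277, 0.635, 0.671, -0.263]
wrist_force: [0.2, 0.6, -0.1]
finger_gap: 0.0172
```

```bash
python3 look.py l6
```

```text
12.3 [ 0.5828 -0.0355  0.0128] [ 0.24  0.62 -0.07] box [[-55.2  -0.3]] [ 0.277  0.635  0.671 -0.263] [ 0.17  0.64 -0.26  0.79 -0.78  1.73]
top crop origin 283 153
conf 0.9 [338.1, 212.6, 18.5, 27.3] 462 526
net world c [582.2 -65. ] size [62.  53.7] ang 2.3 box xy [[-25.8  -2.4]]
col world c [583.5 -64.6] size [64.7 58.3] ang 2.3 box xy [[-26.1  -1.1]]
side crop origin 259 195
```

View pics/l6.png

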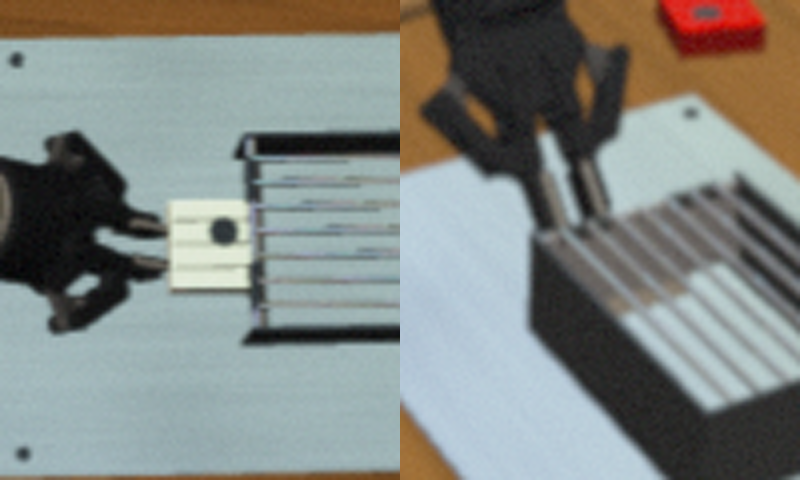

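Call:
send_rows([
  [[0.03, -0.5, 0, 0, 0, 0], [0.05, -1, 0, 0, 0, 0], [0.08, -1.5, 0, 0, 0, 0], [0.11, -2, 0, 0, 0, 0], [0.13, -2.5, 0, 0, 0, 0], [0.16, -3, 0, 0, 0, 0], [0.19, -3.5, 0, 0, 0, 0], [0.21, -4, 0, 0, 0, 0], [0.24, -4.5, 0, 0, 0, 0], [0.27, -5, 0, 0, 0, 0], [0.3, -5.5, 0, 0, 0, 0]],
])

```text
clock: 13.6
tcp_pos: [0.5857, -0.0905, 0.0129]
orientation: [0.277, 0.635, 0.671, -0.263]
wrist_force: [0.4, 1.2, 1.4]
finger_gap: 0.0176
```

```bash
python3 look.py l7
```

```text
13.6 [ 0.5857 -0.0905  0.0129] [0.39 1.19 1.35] box [[-0.1 -0.3]] [ 0.277  0.635  0.671 -0.263] [ 0.07  0.6  -0.32  0.66 -0.78  1.6 ]
top crop origin 283 153
conf 0.5 [361.3, 212.8, 13.8, 22.3] 236 348
net world c [ 566.  -134.1] size [18.8 37.4] ang 2.3 box xy [[ 42.3 -22.3]]
col world c [ 585.  -133.4] size [62.1 43.1] ang 2.3 box xy [[42.7 -3.3]]
side crop origin 259 195
conf 0.69 [327.2, 275.6, 34.4, 29.2] 397 540
net world c [ 589.5 -147.1] size [60.3 57.1] ang 3.7 box xy [[56.6  0.5]]
col world c [ 589.5 -147. ] size [67.5 64.8] ang 3.8 box xy [[56.5  0.5]]
```

View pics/l7.png

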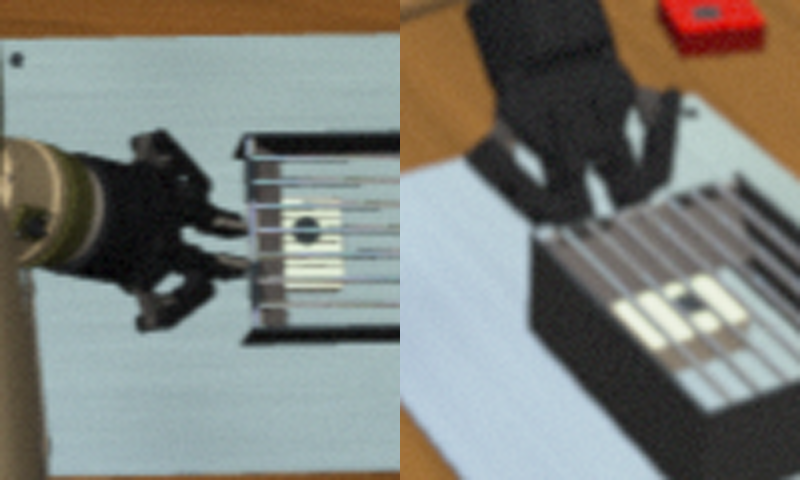

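Call:
send_rows([
  [[0.02, -0.4, 0, 0, 0, 0], [0.04, -0.8, 0, 0, 0, 0], [0.06, -1.2, 0, 0, 0, 0], [0.08, -1.5, 0, 0, 0, 0], [0.1, -1.8, 0, 0, 0, 0]],
])

```text
clock: 14.3
tcp_pos: [0.5866, -0.1084, 0.0127]
orientation: [0.277, 0.635, 0.671, -0.263]
wrist_force: [-0.7, 1.2, -0.1]
finger_gap: 0.017
```

```bash
python3 look.py l8
```

```text
14.3 [ 0.5866 -0.1084  0.0127] [-0.67  1.19 -0.08] box [[17.8 -0.4]] [ 0.277  0.635  0.671 -0.263] [ 0.04  0.59 -0.34  0.62 -0.78  1.55]
top crop origin 283 153
conf 0.56 [366.5, 211.6, 22.2, 22.9] 454 551
net world c [ 586.7 -143. ] size [59.4 60.3] ang 2.3 box xy [[52.4 -2.1]]
col world c [ 587.  -141.6] size [65.5 62.3] ang 3.9 box xy [[51.  -1.8]]
side crop origin 259 195
conf 0.86 [330.6, 277.9, 41.9, 39.6] 676 786
net world c [ 590.  -156.5] size [62.3 83.7] ang 1.9 box xy [[66.   0.5]]
col world c [ 589.9 -155. ] size [69.2 88.6] ang 2.1 box xy [[64.5  0.5]]
```

View pics/l8.png

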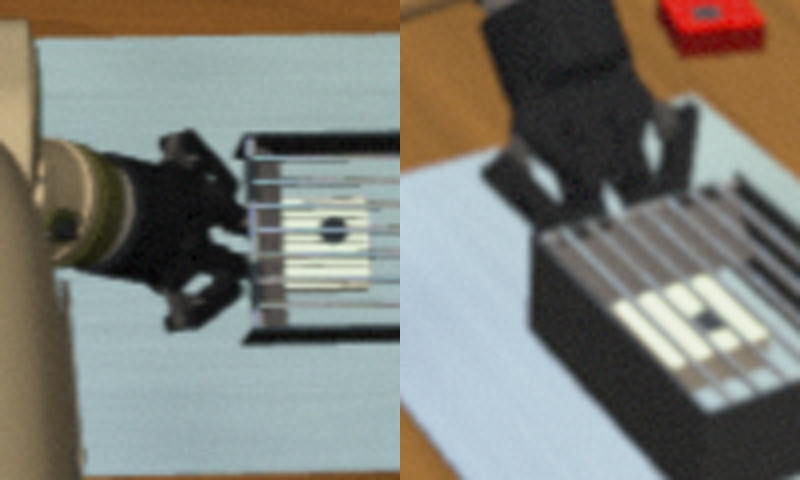

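Call:
send_rows([
  [[0.02, -0.3, 0, 0, 0, 0], [0.03, -0.6, 0, 0, 0, 0], [0.04, -0.8, 0, 0, 0, 0], [0.04, -0.8, 0, 0, 0, 0]],
])

```text
clock: 14.9
tcp_pos: [0.5871, -0.116, 0.0125]
orientation: [0.277, 0.635, 0.671, -0.263]
wrist_force: [1.6, 2.0, -2.0]
finger_gap: 0.017
```

```bash
python3 look.py l9
```

```text
14.9 [ 0.5871 -0.116   0.0125] [ 1.57  2.03 -2.02] box [[25.4 -0.3]] [ 0.277  0.635  0.671 -0.263] [ 0.03  0.59 -0.35  0.6  -0.78  1.53]
top crop origin 283 153
conf 0.64 [367.8, 212.0, 20.5, 26.8] 477 554
net world c [ 587.1 -148.5] size [65.9 56.2] ang 0.6 box xy [[57.9 -2. ]]
col world c [ 588.3 -148.5] size [69.  61.6] ang 0.6 box xy [[58.  -0.8]]
side crop origin 259 195
conf 0.84 [331.6, 279.5, 34.4, 34.6] 618 746
net world c [ 586.7 -163.7] size [60.9 78.5] ang 1.4 box xy [[73.  -3.2]]
col world c [ 586.8 -163.1] size [68.2 85.3] ang 1.2 box xy [[72.4 -3.1]]
```

View pics/l9.png

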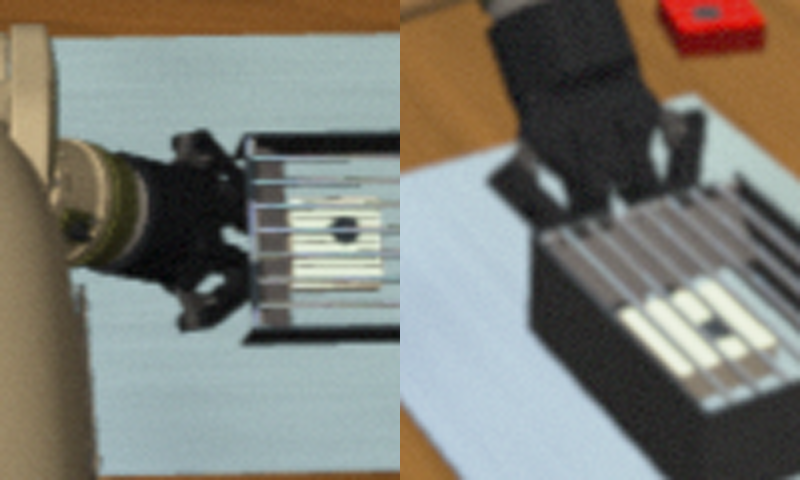

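```bash
python3 - <<'E'
from h import *
p=read_camera("top")
for c in (380,382): print("front edge box x",tobox(onz(p,[[283+c/4-.5,153+245/4-.5]],.025)))
for c in (288,290): print("visible rear/flap",tobox(onz(p,[[283+c/4-.5,153+245/4-.5]],.025)))
im=p["img"][175:260,300:390]; cv2.imwrite("pics/z.png",cv2.resize(im,None,fx=7,fy=7,interpolation=cv2.INTER_CUBIC)[:,:,::-1])
E
```

```text
front edge box x [[ 0.08709743 -0.00204462]]
front edge box x [[ 0.08843486 -0.00206202]]
visible rear/flap [[ 0.02577152 -0.00124805]]
visible rear/flap [[ 0.02710101 -0.00126529]]
```

View pics/z.png

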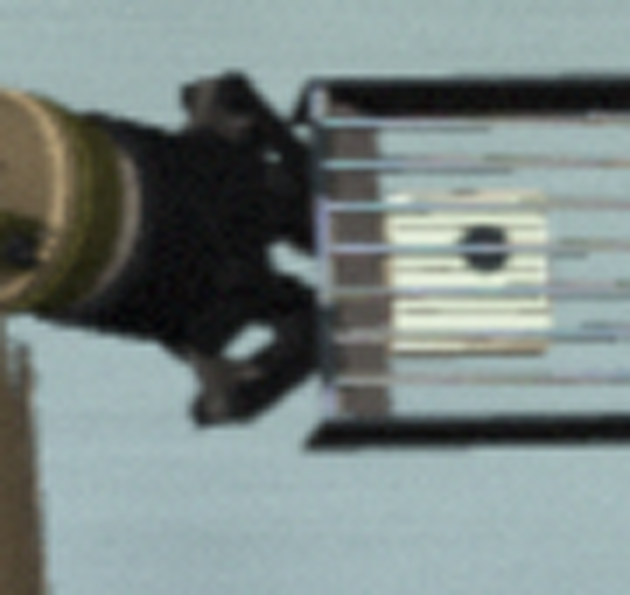

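Call:
send_rows([
  [[0.01, -0.2, 0, 0, 0, 0], [0.02, -0.4, 0, 0, 0, 0], [0.02, -0.4, 0, 0, 0, 0]],
])

```text
clock: 15.45
tcp_pos: [0.5864, -0.1189, 0.0112]
orientation: [0.276, 0.635, 0.672, -0.263]
wrist_force: [1.3, 5.2, -7.8]
finger_gap: 0.017
```

Call:
send_rows([
  [[-0.01, 0.3, 0.05, 0, 0, 0], [-0.01, 0.3, 0.1, -4, -0.2, 0], [-0.01, 0.2, 0.1, -8, -0.4, 0], [0, 0, 0.1, -8, -0.4, 0], [0.01, -0.3, 0.1, -8, -0.4, 0], [0.02, -0.5, 0.1, -8, -0.4, 0], [0.02, -0.5, 0.1, -8, -0.4, 0]],
])

```text
clock: 16.15
tcp_pos: [0.5878, -0.1258, 0.0144]
orientation: [0.323, 0.616, 0.649, -0.307]
wrist_force: [0.3, -0.6, -2.9]
finger_gap: 0.0174
```

```bash
python3 look.py l10;python3 - <<'E'
from h import *
p=read_camera("top")
im=p["img"][175:260,300:390]; cv2.imwrite("pics/z2.png",cv2.resize(im,None,fx=7,fy=7,interpolation=cv2.INTER_CUBIC)[:,:,::-1])
E
```

```text
16.15 [ 0.5878 -0.1258  0.0144] [ 0.3  -0.63 -2.91] box [[35.2 -0.1]] [ 0.323  0.616  0.649 -0.307] [ 0.06  0.64 -0.35  0.59 -0.92  1.58]
top crop origin 283 153
conf 0.82 [370.2, 212.8, 19.3, 24.8] 496 581
net world c [ 586.8 -156.3] size [62.9 62. ] ang 7.1 box xy [[65.7 -2.7]]
col world c [ 588.5 -155.4] size [62.2 69.1] ang 2.4 box xy [[64.8 -1. ]]
side crop origin 259 195
conf 0.89 [334.4, 283.5, 39.1, 37.8] 571 774
net world c [ 590.4 -171.8] size [63.1 78.2] ang 3.1 box xy [[81.4  0.1]]
col world c [ 590.  -172.4] size [70.  85.7] ang 1.3 box xy [[81.9 -0.4]]
```

View pics/z2.png

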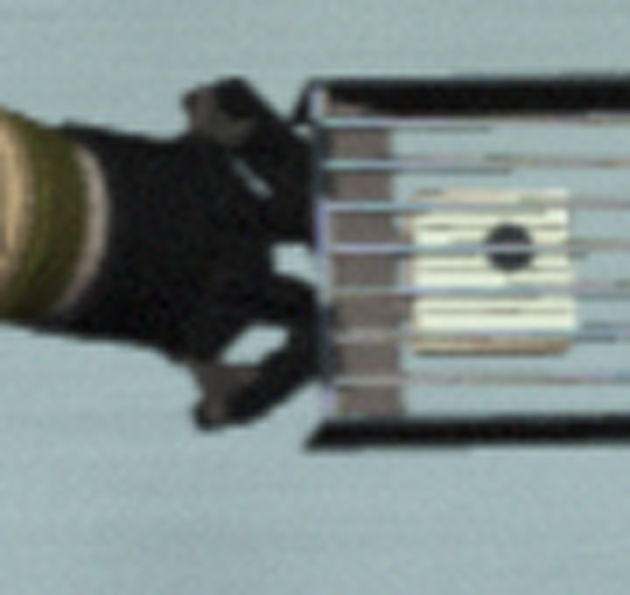

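Call:
send_rows([
  [[-0.02, 0.5, 0, 0, 0, 0], [-0.05, 1, 0, 0, 0, 0], [-0.1, 2, 0.3, 0, 0, 0], [-0.16, 3, 0.7, 0, 0, 0], [-0.22, 4, 1.2, 0, 0, 0], [-0.27, 5, 1.8, 0, 0, 0], [-0.32, 6, 2.4, 0, 0, 0], [-0.43, 8, 3.5, 0, 0, 0], [-0.54, 10, 5, 0, 0, 0], [-0.7, 13, 8, 0, 0, 0], [-0.9, 16, 11, 0, 0, 0], [-0.9, 18, 14, 0, 0, 0]],
])

```text
clock: 17.6
tcp_pos: [0.5782, 0.0571, 0.1551]
orientation: [0.324, 0.615, 0.65, -0.307]
wrist_force: [0.7, -0.5, -0.4]
finger_gap: 0.017
```

```bash
python3 look.py l11;python3 - <<'E'
from h import *
p=read_camera("top")
im=p["img"][175:260,300:390]; cv2.imwrite("pics/z3.png",cv2.resize(im,None,fx=7,fy=7,interpolation=cv2.INTER_CUBIC)[:,:,::-1])
X,u,v=cloud(p)
for n in ["jar","dish","hammer"]:
    for d in silhouettes(p,n)[:1]: q=X[d["mask"][v,u]]; print(n,q.min(0).round(3),q.max(0).round(3))
p=read_camera("side"); save(p,"s3.png")
E
```

```text
17.6 [0.5782 0.0571 0.1551] [ 0.68 -0.5  -0.4 ] box [[-1.48e+02  1.00e-01]] [ 0.324  0.615  0.65  -0.307] [ 0.36  0.65  0.06  1.36 -0.87  2.05]
top crop origin 283 153
conf 0.8 [370.6, 212.7, 27.6, 22.6] 470 590
net world c [ 593.9 -155.2] size [51.5 63.7] ang 2.4 box xy [[64.9  4.4]]
col world c [ 588.8 -156.5] size [66.  67.7] ang 6.2 box xy [[66.  -0.8]]
side crop origin 259 195
jar [ 0.641 -0.353 -0.005] [ 0.731 -0.278  0.1  ]
dish [ 0.48  -0.352 -0.002] [ 0.548 -0.281  0.034]
hammer [0.465 0.226 0.   ] [0.709 0.316 0.323]
```

View pics/z3.png

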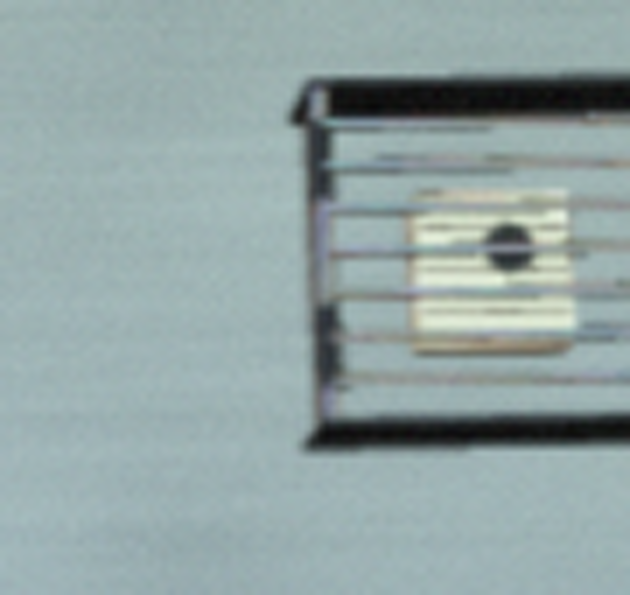

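View pics/s3.png

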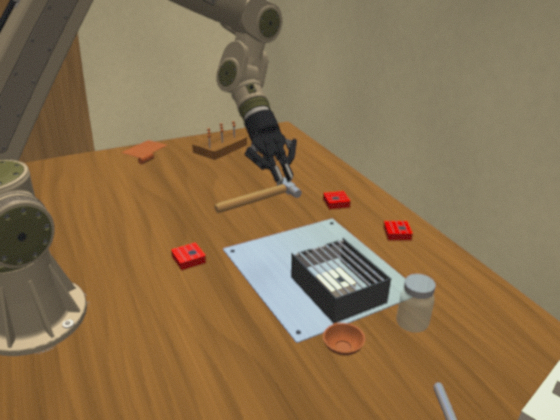

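View pics/l11.png

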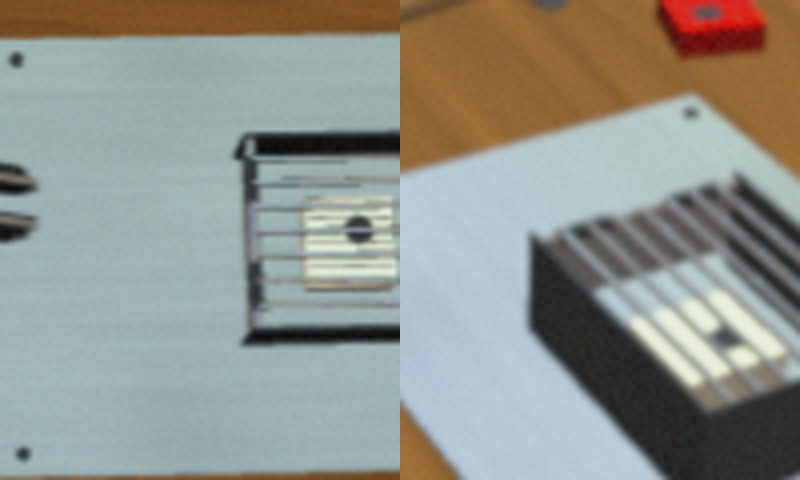

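Flap edge is back at the shut line (top crop x≈320), just as in the first picture. The block lies flat behind it at crop (415–575, 190–350). The bystanders are unchanged and the hand is clear, so I am handing in.

```bash
python3 -c "
from workcell import *
print(hand_in())"
```

```text
the job is handed in; nothing more can be done
None
```

The white block is completely inside the cooling box, the flap has dropped shut behind it, and the fingers are clear. I pushed it about 30 mm sideways onto the box's middle line with two nearly shut fingertips. Then I slid it in at about 50 mm/s with the fingers slanted at 45°. Handed in at about 18 s of the 45 s allowed.

**Last checks**
- **Block:** the top camera puts it flat, with its centre about 66 mm past the flap plane and its rear about 36 mm past it; the flap needs 24 mm to drop.
- **Flap:** it looks shut in both pictures, the same as at the start.
- **Bystanders:** the jar and dish measure the same as before to within mask noise. The hammer's position along the bench matches too; its mask also picked up some of the arm.

**What disagreed or went less cleanly**
- **Rod contact:** near the end the fingers touched what I took to be the hinge rod, and I measured about 9 N. I backed off 3 mm, flattened the slant by 8° and pushed the last few millimetres, with about 3 N at the end.
- **Camera mismatch:** at the last push the side camera's automatic reading put the block about 16 mm deeper than the top camera did. That reading includes the block's side faces, so I relied on the top view.

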